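# Press the thermometer and the sharpener into their case

## Robot

A 6-joint arm with a two-finger parallel gripper is mounted at the origin on a cart in front of the work surface, level with it; the furniture and walls round the work are solid. World frame = base frame: x ahead of the robot, y to its left, z up, the work surface at z = 0. Lengths are in m, angles in degrees, forces in N, time in s.
With the tool pointing down it reaches from about 0.25 to 0.775 m from the base axis. Payload 4 kg.
Tool frame: the origin (TCP) lies midway between the tips of the shut fingers; the grasp point (between the pads) lies 19 mm behind it; z points along the fingers, y is the line along which they close (so a half turn about z gives the same grasp; the last joint's range is limited). The gripper opens to 85 mm and grips with 20 to 120 N. Pads are 22 mm wide; open, the fingers measure 114 mm over their backs; the gripper's body (76 mm by 85 mm) begins 54 mm behind the grasp point. The pads swing forward as they close: fully open they stand 13 mm farther back than shut.
Start: joints at [-70.193, 4.996, 78.535, -0, 96.463, -5.907], TCP at [0.239, -0.496, 0.231] pointing down, gripper open.
Joint ranges: [-177.83, 177.83], [-43.37, 116.18], [15.69, 146.23], [-61.86, 241.86], [9.47, 152.12], [-147.06, 147.06]. Speed limits (degrees/s): [159.86, 159.86, 180, 180, 180, 180].

## Interface

Orientations are given as [roll, pitch, yaw] about the fixed x, y, z axes, in that order (R = Rz(yaw) Ry(pitch) Rx(roll)).
In Python, from rig import env gives the robot as it stands.
- The arm moves only by the tool nudge_tcp, called after "Call:" by a JSON object that holds its "api" and its "payload", one argument or row to a line. Schema: {"type":"object","properties":{"moves":{"type":"array","items":{"type":"array","prefixItems":[{"type":"array","items":{"type":"number"},"minItems":3,"maxItems":3},{"type":"number"},{"type":"number"}],"minItems":3,"maxItems":3},"minItems":1,"maxItems":10},"grip_force":{"type":"number"},"only":{"type":"string"},"quiet":{"type":"boolean"},"lines":{"type":"string"}},"required":["moves"],"additionalProperties":false}. moves is a list of rows, 1 to 10 of them, each written [[dx, dy, dz], turn, opening]: dx, dy, dz in units of 100 mm, then a turn about the tool's z in units of 5 degrees, then the finger opening in m; each row shifts and turns the commanded pose from where the row before left it, along the tool's axes as they then stand; what a row does not reach is not made up. A row lasts 1/12 s, in which the tool goes at most 0.0417 m and 7.16 degrees, less where a joint would pass 70% of its speed; a pose out of reach is approached as far as the arm can. The fingers move at their own pace and stop on an object; grip_force is the grip in N (left out, the last holds). Time passes only in rows, so rows that do not move let the fingers close. The tool returns the time, the measured TCP pose, the force, the opening and the grip force at its end. only (a regular expression) keeps the lines of the reply that match it, lines (a string "A,B") keeps lines A to B, and quiet returns only ok. Input that does not fit is refused with a message, and nothing moves.
- env.get_state(): the state, without advancing time (a new reading comes with each control period).
- env.camera(name): name is "side" or "top"; returns a dict with "image" (384x512x3 uint8, blue, green, red), "K" (3x3 intrinsics, pixels), "rvec" (rotation vector, rad) and "tvec" (3), from world to camera coordinates, as OpenCV has them. Camera axes: x right, y down, z forward; pixel columns grow to the right and rows downward; lengths in m; the calibration is good to about 2 mm. A picture is of the moment at which its call begins. There is no depth.
- env.sign_off(): hands the job in; it is judged then, once.
The state is a dict: "time": time; "joint_positions": joint angles; "qd": joint speeds; "joint_efforts": joint torques, N m; "ee_pos": TCP position; "orientation": TCP orientation; "wrist_force": force on the tool from outside, world axes, zero at the start; "moment": the same for the moment, N m; "finger_gap": finger opening in m; "finger_force": force on a finger pad.
Only numpy, scipy, OpenCV 4.12 (cv2) and the standard library are available. Lean on these libraries where they do the work, as an engineer would, in place of code of your own. Each camera call takes 0.05 s, during which the arm holds its last target. There are 200 camera calls.

## Task

Pack the two kitchen tools into the open case: lay the round-headed thermometer from the worktop in the cutout of its own shape, and press both it and the T-shaped knife sharpener, which only lies loosely on top of its cutout, fully home at both ends so that they sit level and almost flush with the insert. Leave the tin, the glass and the bowl where they stand.

Things in the scene. Friction and masses are not known exactly. Their poses are not given: they have to be found in the camera images.
- case: Open black case base without lid, fixed, 176 (x) x 196 (y) x 54 mm high, carry handle on its front (-x), with a flat rigid grey insert whose top is 50 mm above the origin (centre of the underside, on the worktop). x points to the cutouts' broad ends, y from the T-shaped to the round-headed cutout. Cutouts: 24 mm deep (floor 26 mm above the origin), 2.5 mm wider than their tool on every side.
- round_pocket (a point): Middle of the floor of the round-headed cutout (40 mm to +y of the case's axis): the thermometer's origin comes here, its x along the case's x. Laid in, a tool drops about 11 mm and stops on two pairs of sprung rubber lips in the side walls, one pair at the head, one at the tail, its upper face about 15 mm above the insert.
- tee_pocket (a point): Middle of the floor of the T-shaped cutout (40 mm to -y of the case's axis): the sharpener's origin comes here, its x along the case's x. Past the lips a tool goes 13 mm deeper against friction: some 10 to 18 N on its middle, about half on one end, and stays there. Home, its upper face is 2 mm above the insert. Pressed at one end it goes in aslant: press the other too.
- thermometer: Black dial thermometer like a small bat, 128 x 48 x 26 mm, 0.1 kg, flat on the worktop, dial up: handle 24 mm wide (-64 to 18 mm along x), round head 48 mm across centred at x = 40 mm. Origin: underside, middle of the length; x to the head, z up. Grasp across the handle at the origin, fingertips 14 mm or more above its underside so that they stay above the insert when it is laid in.
- thermometer_head (a point): Point on the upper face of the thermometer, on its long axis, over a pair of gripping lips: the centre of the dial, 40 mm along +x from the middle; 26 mm above the tool's underside. Stands 2 mm above the insert's top when this end is home.
- thermometer_tail (a point): Point on the upper face of the thermometer, on its long axis, over a pair of gripping lips: near the handle's end, 45 mm along -x from the middle; 26 mm above the tool's underside. Stands 2 mm above the insert's top when this end is home.
- sharpener: Black T-shaped knife sharpener, 128 x 60 x 26 mm, 0.1 kg: handle 24 mm wide (-64 to 36 mm along x), cross-head 28 x 60 mm (36 to 64 mm along x). It starts lying loosely in the T-shaped cutout, stopped on the lips, upper face about 15 mm above the insert. Origin: underside, middle of the length; x to the cross-head, z up.
- sharpener_head (a point): Point on the upper face of the sharpener, on its long axis, over a pair of gripping lips: the middle of the cross-head, 50 mm along +x from the middle; 26 mm above the tool's underside. Stands 2 mm above the insert's top when this end is home.
- sharpener_tail (a point): Point on the upper face of the sharpener, on its long axis, over a pair of gripping lips: near the handle's end, 45 mm along -x from the middle; 26 mm above the tool's underside. Stands 2 mm above the insert's top when this end is home.
- tin_1: Upright tin, 58 mm across, 72 mm high, loose; a bystander. Origin: centre of the underside.
- glass_1: Small clear drinking glass, 47 mm across, 62 mm high, loose; a bystander. Origin: centre of the underside.
- bowl_1: Green and white bowl, 115 mm across, 59 mm high, loose; a bystander. Origin: centre of the underside.

How it is judged (in metres and radians):
At the end, for the whole second after the job is handed in: Thermometer and sharpener each lie in the cutout of their own shape at rest, origin within 6 mm of the cutout's middle, long axis within 0.06 rad of the case's, level within 0.06 rad, head and tail points of the upper face both at most 4.5 mm above the insert's top (z of each of thermometer_head, thermometer_tail, sharpener_head, sharpener_tail in the frame of case below 0.0545 m and horizontal distance between thermometer and round_pocket below 0.006 m and angle between the x axis of each of thermometer, sharpener and the x axis of case, either way round below 0.06 rad and angle between each of thermometer, sharpener's own z axis and vertical below 0.06 rad and linear speed of each of thermometer, sharpener below 0.01 m/s and horizontal distance between sharpener and tee_pocket below 0.006 m); the robot touches nothing.
It fails at once if the tin is pushed more than 30 mm or tipped over (distance of tin_1 from where it was at the start of the episode above 0.03 m or angle between tin_1's own z axis and vertical above 0.5 rad).
It fails at once if the glass is pushed more than 30 mm or tipped over (distance of glass_1 from where it was at the start of the episode above 0.03 m or angle between glass_1's own z axis and vertical above 0.5 rad).
It fails at once if the bowl is pushed more than 30 mm or tipped over (distance of bowl_1 from where it was at the start of the episode above 0.03 m or angle between bowl_1's own z axis and vertical above 0.5 rad).
It also fails if it takes over 64 s, if anything falls off the work surface, if the arm or the gripper's body presses on something with over 40 N, if the wrist force passes 120 N, or if a joint passes its speed limit or range.

## Working session

There is one attempt and no reset: what is moved stays moved. The work goes in short steps, Python scripts to look and compute and a tool call to move; the robot and the scene stay as the last step left them, time stands still between calls to the robot, and variables do not carry over. Pictures are saved under pics/ and viewed, at most 10 in all, crops included, and the job is handed in when it is done.

```bash
ls; mkdir -p pics; python3 - <<'E'
from rig import env
import cv2
for n in("top","side"):
    c=env.camera(n); cv2.imwrite(f"pics/{n}0.png",cv2.resize(c["image"],(800,600)));print(n,c["K"].tolist(),c["rvec"],c["tvec"])
s=env.get_state();print(s)
E
```

```text
pics
rig.py
top [[494.7779999626453, 0.0, 253.35935197771897], [0.0, 494.7779999626453, 192.15440294754663], [0.0, 0.0, 1.0]] [ 2.2049474  -2.17781176  0.08829687] [0.00663513 0.58726673 1.73758288]
side [[494.61620095199964, 0.0, 256.2744174532761], [0.0, 494.61620095199964, 187.93447017248226], [0.0, 0.0, 1.0]] [ 2.11004023e+00 -1.69107926e-03 -6.64928359e-03] [-0.57825602  0.06448365  1.51184787]
{'time': 0.1, 'joint_positions': array([-7.01926127e+01,  5.03857928e+00,  7.86165770e+01, -2.47491886e-03,
        9.64643180e+01, -5.90769186e+00]), 'qd': array([ 0.00972093, -0.22018735, -0.10384329,  0.07223889, -0.00086231,
       -0.02649872]), 'joint_efforts': array([ 2.57152074e-03, -3.53014040e+01, -3.14220107e+01, -5.35134382e-05,
        7.92081730e-03,  1.40893181e-05]), 'ee_pos': array([ 0.23846685, -0.49510943,  0.23021649]), 'orientation': array([-1.79880907e+02, -9.85030822e-03,  2.57147928e+01]), 'wrist_force': array([ 0.00461069,  0.63160071, -0.25488218]), 'moment': array([0.00741993, 0.01856131, 0.03016479]), 'finger_force': 0.0, 'finger_gap': 0.08523622840844873}
```

View pics/top0.png

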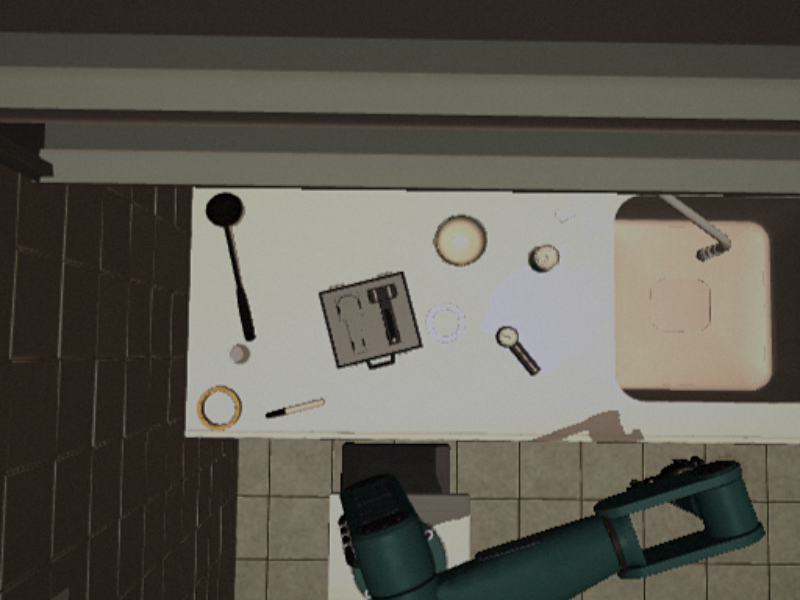

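View pics/side0.png

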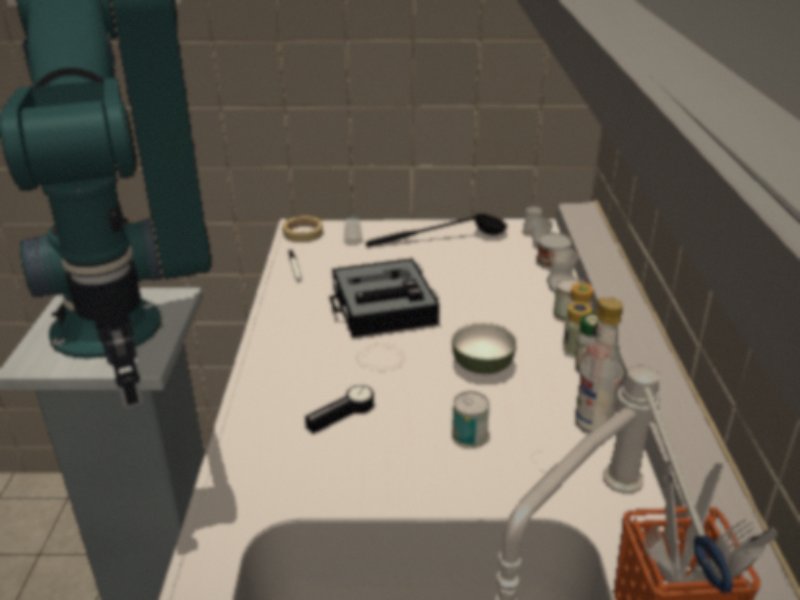

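The top view shows the case at (371,320), the thermometer from head (507,337) to tail (535,370), the bowl at (460,240) and the tin at (544,258). There is a faint ring at (445,322) and a faint object at (565,215). The side view shows the thermometer at (340,408) and the case at (385,295). I'll take enlarged crops.

```bash
python3 - <<'E'
from rig import env
import cv2,numpy as np
t=env.camera("top")["image"]; s=env.camera("side")["image"]
# top crop cols 200-365 rows 165-245 ; x4.8
a=cv2.resize(t[125:245,200:365],None,fx=4.8,fy=4.8,interpolation=cv2.INTER_CUBIC)
cv2.imwrite("pics/t1.png",cv2.convertScaleAbs(a,alpha=1.3,beta=15));
b=cv2.resize(s[155:285,190:350],None,fx=4.6,fy=4.6,interpolation=cv2.INTER_CUBIC)
cv2.imwrite("pics/s1.png",cv2.convertScaleAbs(b,alpha=1.3,beta=15));print(a.shape,b.shape)
E
```

```text
(576, 792, 3) (598, 736, 3)
```
View pics/t1.png

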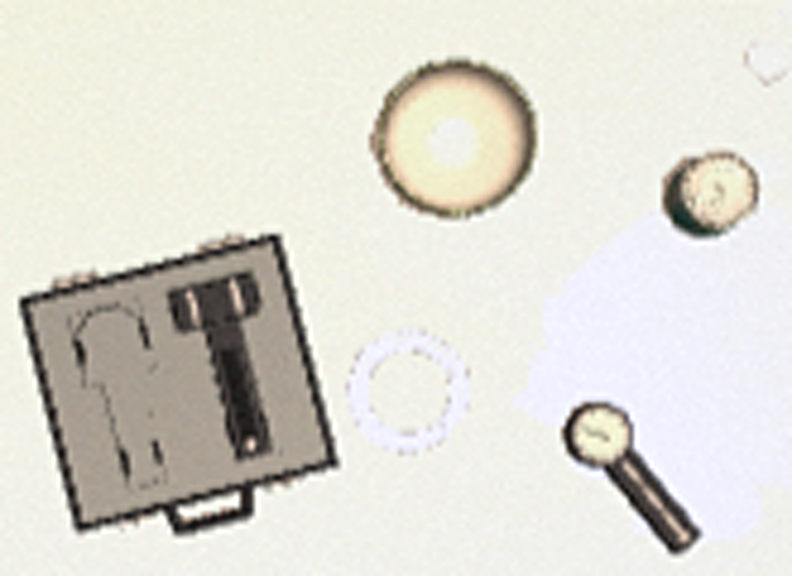

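View pics/s1.png

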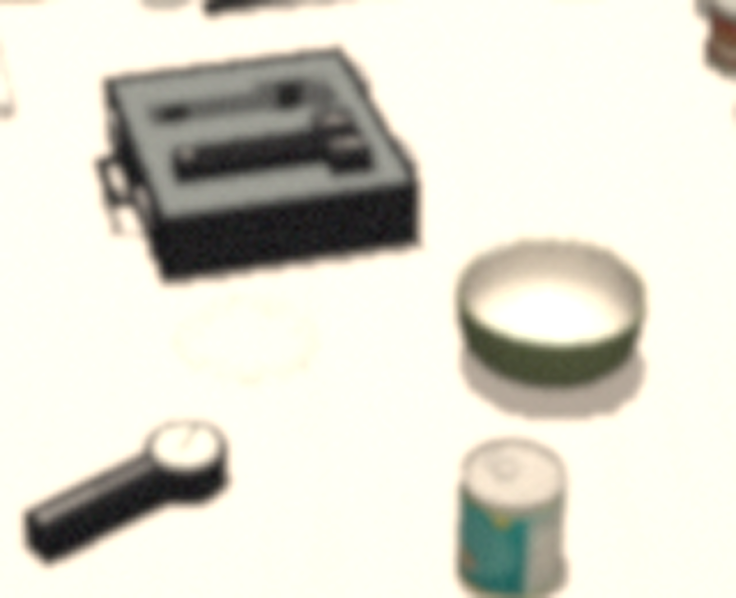

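The top crop shows the case rim corners at (22,299), (279,236), (336,464) and (80,530), the dial centre at (598,434) and the tail end near (683,543). In the side crop the rim corners are at (340,50), (415,185), (160,212) and (108,80), the dial is at (188,447) and the tail end near (40,518). The ring is only a flat mark, and nothing stands between the thermometer and the case.

```bash
cat > h.py <<'E'
from rig import env
import cv2,numpy as np
C={n:env.camera(n) for n in("top","side")}
def P(n):
    c=C[n];return c["K"]@np.c_[cv2.Rodrigues(c["rvec"])[0],c["tvec"]]
def tri(a,b):
    X=cv2.triangulatePoints(P("top"),P("side"),np.float64(a).reshape(2,1),np.float64(b).reshape(2,1));return (X[:3]/X[3]).ravel()
def plane(n,p,z):
    M=P(n);H=np.c_[M[:,0],M[:,1],M[:,2]*z+M[:,3]];q=np.linalg.solve(H,[*p,1]);return q[:2]/q[2]
def T(p):return (np.array(p)+.5)/4.8-.5+[200,125]
def S(p):return (np.array(p)+.5)/4.6-.5+[190,155]
def proj(n,X):
    q=P(n)@[*X,1];return q[:2]/q[2]
E
python3 - <<'E'
from h import *
t=[(22,299),(279,236),(336,464),(80,530)];s=[(340,50),(415,185),(160,212),(108,80)]
for a,b in zip(t,s):print(tri(T(a),S(b)).round(4),plane("top",T(a),.054).round(4),plane("side",S(b),.054).round(4))
c=np.array([plane("top",T(a),.054) for a in t]);print("case",c.mean(0),np.degrees(np.arctan2(*(c[0]+c[1]-c[2]-c[3])[::-1])),np.degrees(np.arctan2(*(c[0]+c[3]-c[2]-c[1])[::-1]))-90)
print("th");
for a,b in [((598,434),(188,447)),((683,543),(40,518))]:print(tri(T(a),S(b)).round(4),plane("top",T(a),.026).round(4),plane("side",S(b),.026).round(4))
# dial blob / dark silhouettes
im=C["top"]["image"];g=im.max(2);m=(g<90).astype(np.uint8)
n,l,st,ce=cv2.connectedComponentsWithStats(m)
for i in range(1,n):
    if st[i,4]>100 and 300<ce[i][0]<350 and 180<ce[i][1]<260:
        cs,_=cv2.findContours((l==i).astype(np.uint8),0,1);print(st[i],ce[i],cv2.minAreaRect(cs[0]))
E
```

```text
[0.6019 0.1863 0.0479] [0.601  0.1858] [0.6022 0.175 ]
[ 6.496e-01 -3.000e-04  4.830e-02] [ 6.494e-01 -2.000e-04] [ 0.6487 -0.0096]
[ 0.4849 -0.0432  0.0553] [ 0.4842 -0.0433] [ 0.4854 -0.0411]
[0.4362 0.1414 0.0488] [0.4345 0.1408] [0.439  0.1321]
case [0.54224708 0.07075821] 14.864463121343713 14.849695282746367
th
[ 0.5101 -0.2382  0.0205] [ 0.5089 -0.2374] [ 0.5117 -0.2451]
[ 0.4315 -0.3008  0.0213] [ 0.4297 -0.3002] [ 0.4343 -0.3063]
[326 214  20  26 145] [335.06206897 228.28965517] ((334.6538391113281, 227.73074340820312), (26.9029598236084, 9.15255355834961), 56.3099365234375)
```

The rows are not in the units I measure in: shifts go in units of 100 mm and turns go in units of 5 degrees. I convert before sending: 0.0318 m is 0.318, -0.0106 m is -0.106.

Call:
{"api": "nudge_tcp", "payload": {
  "moves": [
    [[0.318, -0.106, 0], 0, 0.085],
    [[0.318, -0.106, 0], 0, 0.085],
    [[0.318, -0.106, 0], 0, 0.085],
    [[0.318, -0.106, 0], 0, 0.085],
    [[0.318, -0.106, 0], 0, 0.085],
    [[0.318, -0.106, 0], 0, 0.085],
    [[0.318, -0.106, 0], 0, 0.085],
    [[0.318, -0.106, 0], 0, 0.085],
    [[0.318, -0.106, 0], 0, 0.085],
    [[0.318, -0.106, 0], 0, 0.085]
  ],
  "grip_force": 40
}}

```text
time: 1.13
ee_pos: [0.4801, -0.2607, 0.2314]
orientation: [180.0, -0.0, 25.7]
wrist_force: [-0.3, -0.9, -0.2]
finger_gap: 0.0853
finger_force: 0.0
```

Call:
{"api": "nudge_tcp", "payload": {
  "moves": [
    [[0, 0, 0.2], -1.26, 0.085],
    [[0, 0, 0.3], -1.28, 0.085],
    [[0, 0, 0.3], 0, 0.085],
    [[0, 0, 0.2], 0, 0.085],
    [[0, 0, 0], 0, 0.085],
    [[0, 0, 0], 0, 0.085]
  ]
}}

```text
time: 1.63
ee_pos: [0.4785, -0.2616, 0.1302]
orientation: [-179.8, 0.1, 38.4]
wrist_force: [0.0, -0.3, 0.5]
finger_gap: 0.0851
finger_force: 0.0
```

Call:
{"api": "nudge_tcp", "payload": {
  "moves": [
    [[0, 0, 0.4], 0, 0.085],
    [[0, 0, 0.4], 0, 0.085],
    [[0, 0, 0.25], 0, 0.085],
    [[0, 0, 0.1], 0, 0.085],
    [[0, 0, 0], 0, 0.085],
    [[0, 0, 0], 0, 0.04],
    [[0, 0, 0], 0, 0.02],
    [[0, 0, 0], 0, 0.015],
    [[0, 0, 0], 0, 0.015],
    [[0, 0, 0], 0, 0.015]
  ],
  "grip_force": 40
}}

```text
time: 2.47
ee_pos: [0.4801, -0.2627, 0.0179]
orientation: [179.8, -0.0, 38.4]
wrist_force: [1.9, -3.4, -0.3]
finger_gap: 0.0253
finger_force: 1.1
```

Call:
{"api": "nudge_tcp", "payload": {
  "moves": [
    [[0, 0, 0], 0, 0.015],
    [[0, 0, 0], 0, 0.015],
    [[0, 0, 0], 0, 0.015],
    [[0, 0, 0], 0, 0.015]
  ]
}}

```text
time: 2.8
ee_pos: [0.4801, -0.2627, 0.018]
orientation: [179.8, -0.0, 38.4]
wrist_force: [-0.3, 0.0, 5.9]
finger_gap: 0.0224
finger_force: 39.9
```

Converted, -0.015 m is -0.15, -0.035 m is -0.35.

Call:
{"api": "nudge_tcp", "payload": {
  "moves": [
    [[0, 0, -0.15], 0, 0.015],
    [[0, 0, -0.3], 0, 0.015],
    [[0, 0, -0.35], 0, 0.015],
    [[0, 0, -0.3], 0, 0.015],
    [[0, 0, 0], 0, 0.015],
    [[0, 0, 0], 0, 0.015]
  ]
}}

```text
time: 3.3
ee_pos: [0.4802, -0.2628, 0.1287]
orientation: [179.7, -0.1, 38.4]
wrist_force: [1.0, -0.1, -1.9]
finger_gap: 0.0228
finger_force: 39.5
```

```bash
python3 - <<'E'
from h import *
for n in C:print(n,proj(n,[.48,-.2625,.12]))
a=C["top"]["image"][150:250,280:380];b=C["side"]["image"][180:280,175:275]
cv2.imwrite("pics/g1.png",cv2.resize(np.hstack([a,b]),(800,400),interpolation=cv2.INTER_CUBIC))
E
```

```text
top [335.99236998 223.11318408]
side [216.11135268 226.12243435]
```

View pics/g1.png

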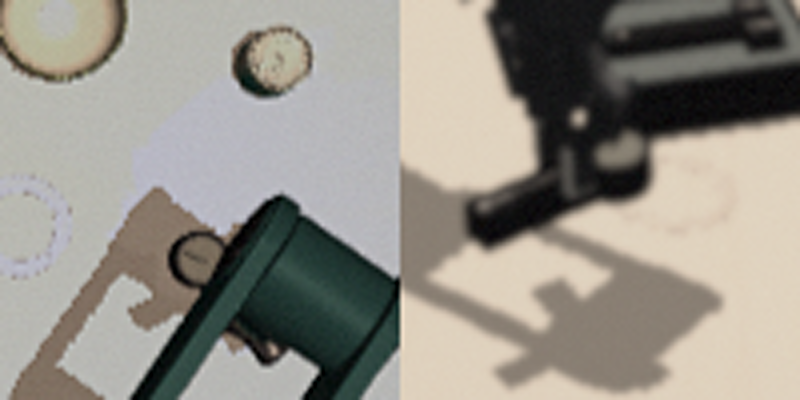

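The thermometer is held level. The dial centre is at crop pixel (197,260) in the top view and (620,150) in the side view.

```bash
python3 - <<'E'
from h import *
s=env.get_state();p=s["ee_pos"];print(p)
a=np.array([197,260])/4-.4+[280,150];b=np.array([220,150])/4-.4+[175,180]
y=np.radians(38.4);R=np.array([[np.cos(y),np.sin(y)],[-np.sin(y),np.cos(y)]])
X=tri(a,b);print(X,R@(X[:2]-p[:2]))
X=plane("top",a,.1367);print(X,R@(X-p[:2]))
# case check: sharpener blob in top
c=np.array([.5422,.0708]);q=np.radians(14.86);A=np.array([[np.cos(q),-np.sin(q)],[np.sin(q),np.cos(q)]])
print("round",c+A@[0,.04],"tee",c+A@[0,-.04])
for n in [(0.064,-.07),(.064,-.01),(-.064,-.04),(.036,-.028)]:
    print(n,(proj("top",[*(c+A@n),.065])-[200,125]+.5)*4.8)
for n in [(0.0665,.04),(-.0665,.04)]:
    print(n,(proj("top",[*(c+A@n),.05])-[200,125]+.5)*4.8)
for n in [(-.088,-.098),(.088,-.098),(.088,.098),(-.088,.098)]:
    print(n,(proj("top",[*(c+A@n),.054])-[200,125]+.5)*4.8)
E
```

```text
[ 0.47791734 -0.26121246  0.12383237]
[ 0.51017295 -0.23687898  0.12920508] [ 0.0403932  -0.00096552]
[ 0.50771177 -0.23580297] [0.03913275 0.0014065 ]
round [0.53194168 0.10946221] tee [0.55245832 0.03213779]
(0.064, -0.07) [252.0009766  272.20664929]
(0.064, -0.01) [171.3953646  292.39782324]
(-0.064, -0.04) [255.10433994 454.41360396]
(0.036, -0.028) [205.0337274  323.85695028]
(0.0665, 0.04) [104.37455631 307.49378586]
(-0.0665, 0.04) [148.59214197 485.15330988]
(-0.088, -0.098) [340.82134533 467.20808848]
(0.088, -0.098) [281.09185459 232.40107863]
(0.088, 0.098) [ 19.3212357  297.86879977]
(-0.088, 0.098) [ 77.51153075 533.86547806]
```

Call:
{"api": "nudge_tcp", "payload": {
  "moves": [
    [[0.273, -0.257, 0], 0, 0.015],
    [[0.273, -0.257, 0], 0, 0.015],
    [[0.273, -0.257, 0], 0, 0.015],
    [[0.273, -0.257, 0], 0, 0.015],
    [[0.273, -0.257, 0], 0, 0.015],
    [[0.273, -0.257, 0], 0, 0.015],
    [[0.273, -0.257, 0], 0, 0.015],
    [[0.273, -0.257, 0], 0, 0.015],
    [[0.273, -0.257, 0], 0, 0.015],
    [[0.273, -0.257, 0], 0, 0.015]
  ]
}}

```text
time: 4.33
ee_pos: [0.5322, 0.1107, 0.1243]
orientation: [-179.9, 0.2, 38.4]
wrist_force: [-0.6, 0.0, -1.6]
finger_gap: 0.0225
finger_force: 39.6
```

Call:
{"api": "nudge_tcp", "payload": {
  "moves": [
    [[0, 0, 0], 1.2, 0.015],
    [[0, 0, 0], 1.2, 0.015],
    [[0, 0, 0], 1.2, 0.015],
    [[0, 0, 0], 1.1, 0.015],
    [[0, 0, 0], 0, 0.015],
    [[0, 0, 0], 0, 0.015],
    [[0, 0, 0], 0, 0.015],
    [[0, 0, 0], 0, 0.015]
  ]
}}

```text
time: 5.0
ee_pos: [0.5331, 0.1088, 0.1257]
orientation: [-180.0, 0.1, 15.0]
wrist_force: [0.1, -0.3, -1.3]
finger_gap: 0.0229
finger_force: 39.6
```

Converted, 0.025 m is 0.25, 0.023 m is 0.23.

Call:
{"api": "nudge_tcp", "payload": {
  "moves": [
    [[0, 0, 0.25], 0, 0.015],
    [[0, 0, 0.23], 0, 0.015],
    [[0, 0, 0], 0, 0.015],
    [[0, 0, 0], 0, 0.015],
    [[0, 0, 0], 0, 0.015]
  ]
}}

```text
time: 5.42
ee_pos: [0.534, 0.1089, 0.0793]
orientation: [180.0, -0.1, 14.9]
wrist_force: [0.2, -0.7, -0.7]
finger_gap: 0.0223
finger_force: 39.6
```

```bash
python3 - <<'E'
from h import *
print(env.get_state()["ee_pos"],env.get_state()["orientation"])
a=C["top"]["image"][165:245,195:295];b=C["side"]["image"][150:230,200:300]
cv2.imwrite("pics/p1.png",cv2.resize(np.vstack([a,b])[:, :],None,fx=3.7,fy=3.7,interpolation=cv2.INTER_CUBIC))
E
```

```text
[0.53468655 0.10902198 0.08031591] [179.96327577  -0.20077009  14.9247486 ]
```

View pics/p1.png

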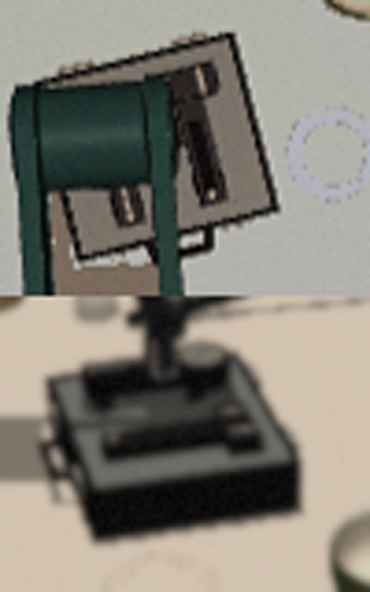

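The top half shows the tail protruding at crop (113–143, ~224), and the side half shows the tail's left end at (85,375). The thermometer hovers level over its cutout. I'll average some pose readings and compare the tail position with the prediction.

```bash
python3 - <<'E'
from h import *
r=[]
for i in range(12):
    env.camera("top");s=env.get_state();r.append([*s["ee_pos"],s["orientation"][2]])
r=np.array(r);print(r.mean(0),r.std(0))
q=np.radians(14.86);A=np.array([[np.cos(q),-np.sin(q)],[np.sin(q),np.cos(q)]])
o=np.array([.5319,.1095]);p=r.mean(0)
for z in(.083,.088):
    for u in [(130,222),(130,226)]:
        t=plane("top",np.array(u)/3.7-.37+[195,165],z);print("tail rel tcp",z,A.T@(t-p[:2]),"rel pocket",A.T@(t-o))
print("tcp rel pocket",A.T@(p[:2]-o))
E
```

```text
[ 0.53358265  0.10893591  0.07869333 14.91712905] [3.04152345e-04 3.47880457e-05 5.03052297e-04 2.15333829e-03]
tail rel tcp 0.083 [-0.06460083  0.00134637] rel pocket [-0.06311912  0.00036961]
tail rel tcp 0.083 [-0.06816835  0.00223481] rel pocket [-0.06668664  0.00125805]
tail rel tcp 0.088 [-0.06466332  0.00117648] rel pocket [-0.06318161  0.00019973]
tail rel tcp 0.088 [-0.06822029  0.0020623 ] rel pocket [-0.06673858  0.00108554]
tcp rel pocket [ 0.00148171 -0.00097676]
```

Call:
{"api": "nudge_tcp", "payload": {
  "moves": [
    [[0, 0, 0.05], 0, 0.015],
    [[0, 0, 0.05], 0, 0.015],
    [[0, 0, 0.04], 0, 0.015],
    [[0, 0, 0.04], 0, 0.015],
    [[0, 0, 0.03], 0, 0.015],
    [[0, 0, 0], 0, 0.015],
    [[0, 0, 0], 0, 0.015],
    [[0, 0, 0], 0, 0.015],
    [[0, 0, 0], 0, 0.015]
  ]
}}

```text
time: 6.97
ee_pos: [0.5331, 0.1095, 0.057]
orientation: [-179.9, 0.0, 14.9]
wrist_force: [-0.2, 4.6, -1.1]
finger_gap: 0.0226
finger_force: 39.5
```

Call:
{"api": "nudge_tcp", "payload": {
  "moves": [
    [[0, -0.005, 0.02], 0, 0.015],
    [[0, -0.005, 0.02], 0, 0.015],
    [[0, 0, 0], 0, 0.015],
    [[0, 0, 0], 0, 0.015],
    [[0, 0, 0], 0, 0.015]
  ]
}}

```text
time: 7.38
ee_pos: [0.5337, 0.1099, 0.0546]
orientation: [180.0, -0.1, 14.9]
wrist_force: [-1.7, 2.3, 6.3]
finger_gap: 0.0223
finger_force: 40.4
```

Converted, -0.03 m is -0.3, -0.01 m is -0.1.

Call:
{"api": "nudge_tcp", "payload": {
  "moves": [
    [[0, 0, 0], 0, 0.05],
    [[0, 0, 0], 0, 0.05],
    [[0, 0, 0], 0, 0.05],
    [[0, 0, -0.1], 0, 0.05],
    [[0, 0, -0.3], 0, 0.05],
    [[0, 0, -0.3], 0, 0.05],
    [[0, 0, 0], 0, 0.0],
    [[0, 0, 0], 0, 0.0],
    [[0, 0, 0], 0, 0.0],
    [[0, 0, 0], 0, 0.0]
  ]
}}

```text
time: 8.22
ee_pos: [0.5322, 0.1096, 0.1219]
orientation: [-180.0, 0.2, 14.9]
wrist_force: [0.5, 0.4, -0.3]
finger_gap: 0.0018
finger_force: 0.0
```

```bash
python3 - <<'E'
from h import *
print(env.get_state()["ee_pos"],env.get_state()["finger_gap"])
b=C["side"]["image"][150:235,195:310]
cv2.imwrite("pics/p2.png",cv2.resize(b,None,fx=6,fy=6,interpolation=cv2.INTER_CUBIC))
E
```

```text
[0.53213661 0.10968529 0.1216484 ] 0.00037145691738976283
```

View pics/p2.png

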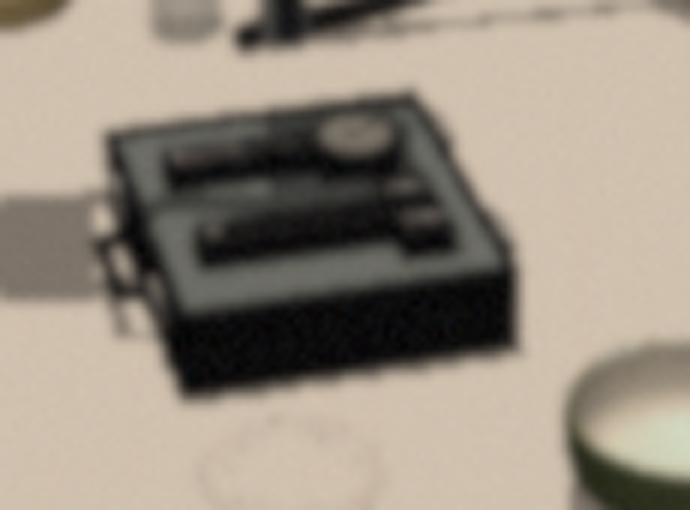

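The thermometer now lies level in its cutout, with the dial at (352,135) and the tail at (170,165). Next I press its head.

Converted, 0.025 m is 0.25, 0.02 m is 0.2.

Call:
{"api": "nudge_tcp", "payload": {
  "moves": [
    [[0.2, 0, 0], 0, 0],
    [[0.2, 0, 0.2], 0, 0],
    [[0, 0, 0.25], 0, 0],
    [[0, 0, 0.05], 0, 0],
    [[0, 0, 0.05], 0, 0],
    [[0, 0, 0.04], 0, 0],
    [[0, 0, 0.04], 0, 0],
    [[0, 0, 0.04], 0, 0],
    [[0, 0, 0], 0, 0],
    [[0, 0, 0], 0, 0]
  ]
}}

```text
time: 9.15
ee_pos: [0.5724, 0.1203, 0.0572]
orientation: [180.0, -0.1, 14.9]
wrist_force: [0.7, 0.0, 1.5]
finger_gap: -0.0001
finger_force: 0.6
```

Converted, 0.002 m is 0.02.

Call:
{"api": "nudge_tcp", "payload": {
  "moves": [
    [[0, 0, 0.02], 0, 0],
    [[0, 0, 0.02], 0, 0],
    [[0, 0, 0.02], 0, 0],
    [[0, 0, 0], 0, 0],
    [[0, 0, 0], 0, 0],
    [[0, 0, 0], 0, 0]
  ]
}}

```text
time: 9.65
ee_pos: [0.5728, 0.1207, 0.0547]
orientation: [180.0, -0.2, 14.9]
wrist_force: [-5.9, 1.1, 15.9]
finger_gap: -0.0
finger_force: 7.7
```

Converted, 0.002 m is 0.02.

Call:
{"api": "nudge_tcp", "payload": {
  "moves": [
    [[0, 0, 0.02], 0, 0],
    [[0, 0, 0], 0, 0],
    [[0, 0, 0], 0, 0],
    [[0, 0, 0], 0, 0]
  ]
}}

```text
time: 9.98
ee_pos: [0.5728, 0.1208, 0.0545]
orientation: [180.0, -0.2, 14.9]
wrist_force: [-7.9, 0.5, 23.4]
finger_gap: -0.0002
finger_force: 11.0
```

Call:
{"api": "nudge_tcp", "payload": {
  "moves": [
    [[0, 0, -0.4], 0, 0],
    [[-0.3, 0, 0], 0, 0],
    [[-0.3, 0, 0], 0, 0],
    [[-0.25, 0, 0], 0, 0],
    [[0, 0, 0.15], 0, 0],
    [[0, 0, 0.07], 0, 0],
    [[0, 0, 0.06], 0, 0],
    [[0, 0, 0.05], 0, 0],
    [[0, 0, 0.04], 0, 0],
    [[0, 0, 0.04], 0, 0]
  ]
}}

```text
time: 10.82
ee_pos: [0.4897, 0.0984, 0.0518]
orientation: [-180.0, 0.1, 14.9]
wrist_force: [-20.5, -1.9, 46.7]
finger_gap: -0.0001
finger_force: 23.8
```

Call:
{"api": "nudge_tcp", "payload": {
  "moves": [
    [[0, 0, 0.02], 0, 0],
    [[0, 0, 0.01], 0, 0],
    [[0, 0, 0], 0, 0],
    [[0, 0, 0], 0, 0],
    [[0, 0, 0], 0, 0]
  ]
}}

```text
time: 11.23
ee_pos: [0.4897, 0.0984, 0.0518]
orientation: [180.0, 0.1, 15.0]
wrist_force: [-20.2, -2.6, 40.3]
finger_gap: -0.0001
finger_force: 20.2
```

Converted, -0.04 m is -0.4, 0.03 m is 0.3.

Call:
{"api": "nudge_tcp", "payload": {
  "moves": [
    [[0, 0, -0.4], 0, 0],
    [[0.3, 0, 0], 0, 0],
    [[0.3, 0, 0], 0, 0],
    [[0.25, 0, 0], 0, 0],
    [[0, 0, 0.2], 0, 0],
    [[0, 0, 0.08], 0, 0],
    [[0, 0, 0.06], 0, 0],
    [[0, 0, 0.04], 0, 0],
    [[0, 0, 0.02], 0, 0],
    [[0, 0, 0], 0, 0]
  ]
}}

```text
time: 12.07
ee_pos: [0.5721, 0.1204, 0.0519]
orientation: [180.0, -0.1, 14.9]
wrist_force: [-13.4, -2.6, 30.9]
finger_gap: 0.0003
finger_force: 15.7
```

Call:
{"api": "nudge_tcp", "payload": {
  "moves": [
    [[0, 0, 0], 0, 0],
    [[0, 0, 0], 0, 0],
    [[0, 0, 0], 0, 0]
  ]
}}

```text
time: 12.32
ee_pos: [0.5721, 0.1204, 0.0519]
orientation: [180.0, -0.2, 14.9]
wrist_force: [-13.1, -1.9, 30.2]
finger_gap: 0.0001
finger_force: 15.5
```

Converted, -0.01 m is -0.1, 0.01 m is 0.1.

Call:
{"api": "nudge_tcp", "payload": {
  "moves": [
    [[0, 0, -0.4], 0, 0],
    [[0, 0, -0.1], 0, 0],
    [[0.05, 0.4, 0], 0, 0],
    [[0.05, 0.4, 0], 0, 0],
    [[0, 0, 0.2], 0, 0],
    [[0, 0, 0.1], 0, 0],
    [[0, 0, 0.05], 0, 0],
    [[0, 0, 0.05], 0, 0],
    [[0, 0, 0.05], 0, 0],
    [[0, 0, 0.03], 0, 0]
  ]
}}

```text
time: 13.15
ee_pos: [0.6029, 0.0453, 0.0533]
orientation: [179.8, -0.1, 15.0]
wrist_force: [-13.6, -4.5, 38.8]
finger_gap: -0.0002
finger_force: 18.3
```

Call:
{"api": "nudge_tcp", "payload": {
  "moves": [
    [[0, 0, 0], 0, 0],
    [[0, 0, 0.01], 0, 0],
    [[0, 0, 0], 0, 0],
    [[0, 0, 0], 0, 0]
  ]
}}

```text
time: 13.48
ee_pos: [0.6028, 0.0453, 0.0535]
orientation: [179.8, -0.2, 15.0]
wrist_force: [-10.3, -4.9, 28.4]
finger_gap: 0.0004
finger_force: 13.9
```

Next the sharpener's tail (0.095 m back), then its head again.

Converted, -0.04 m is -0.4, -0.035 m is -0.35.

Call:
{"api": "nudge_tcp", "payload": {
  "moves": [
    [[0, 0, -0.4], 0, 0],
    [[-0.35, 0, 0], 0, 0],
    [[-0.3, 0, 0], 0, 0],
    [[-0.3, 0, 0], 0, 0],
    [[0, 0, 0.15], 0, 0],
    [[0, 0, 0.07], 0, 0],
    [[0, 0, 0.06], 0, 0],
    [[0, 0, 0.05], 0, 0],
    [[0, 0, 0.04], 0, 0],
    [[0, 0, 0.04], 0, 0]
  ]
}}

```text
time: 14.32
ee_pos: [0.5099, 0.0219, 0.0517]
orientation: [-179.9, 0.2, 15.0]
wrist_force: [-29.5, 1.3, 62.2]
finger_gap: -0.0001
finger_force: 31.0
```

Call:
{"api": "nudge_tcp", "payload": {
  "moves": [
    [[0, 0, 0], 0, 0],
    [[0, 0, 0], 0, 0],
    [[0, 0, 0], 0, 0]
  ]
}}

```text
time: 14.57
ee_pos: [0.5098, 0.0219, 0.0518]
orientation: [-179.9, 0.1, 15.0]
wrist_force: [-21.7, 2.3, 41.3]
finger_gap: -0.0001
finger_force: 20.5
```

Call:
{"api": "nudge_tcp", "payload": {
  "moves": [
    [[0, 0, -0.4], 0, 0],
    [[0.35, 0, 0], 0, 0],
    [[0.3, 0, 0], 0, 0],
    [[0.3, 0, 0], 0, 0],
    [[0, 0, 0.2], 0, 0],
    [[0, 0, 0.08], 0, 0],
    [[0, 0, 0.06], 0, 0],
    [[0, 0, 0.04], 0, 0],
    [[0, 0, 0.02], 0, 0],
    [[0, 0, 0], 0, 0]
  ]
}}

```text
time: 15.4
ee_pos: [0.6026, 0.0464, 0.0519]
orientation: [-180.0, -0.2, 15.0]
wrist_force: [-12.5, 1.8, 29.6]
finger_gap: -0.0002
finger_force: 14.9
```

Call:
{"api": "nudge_tcp", "payload": {
  "moves": [
    [[0, 0, 0], 0, 0],
    [[0, 0, 0], 0, 0]
  ]
}}

```text
time: 15.57
ee_pos: [0.6026, 0.0464, 0.0519]
orientation: [-180.0, -0.2, 15.0]
wrist_force: [-11.0, 1.0, 29.6]
finger_gap: 0.0002
finger_force: 14.7
```

Call:
{"api": "nudge_tcp", "payload": {
  "moves": [
    [[0, 0, -0.4], 0, 0],
    [[0, 0, -0.4], 0, 0],
    [[0, 0, -0.4], 0, 0],
    [[0, 0, -0.3], 0, 0],
    [[-0.4, 0, 0], 0, 0],
    [[-0.4, 0, 0], 0, 0],
    [[-0.4, 0, 0], 0, 0],
    [[-0.4, 0, 0], 0, 0],
    [[-0.4, 0, 0], 0, 0],
    [[-0.3, 0, 0], 0, 0]
  ]
}}

```text
time: 16.4
ee_pos: [0.3764, -0.0138, 0.1931]
orientation: [-180.0, 0.1, 14.9]
wrist_force: [0.3, -1.2, 0.9]
finger_gap: -0.0002
finger_force: 0.0
```

Call:
{"api": "nudge_tcp", "payload": {
  "moves": [
    [[0, 0.4, 0], 0, 0],
    [[0, 0.4, 0], 0, 0],
    [[0, 0.4, 0], 0, 0],
    [[0, 0.4, 0], 0, 0],
    [[0, 0.4, 0], 0, 0],
    [[0, 0, 0], 0, 0]
  ]
}}

```text
time: 16.9
ee_pos: [0.4314, -0.2126, 0.1926]
orientation: [179.9, 0.1, 14.6]
wrist_force: [-0.4, 0.8, 0.1]
finger_gap: -0.0002
finger_force: 0.0
```

```bash
python3 - <<'E'
from h import *
a=C["top"]["image"][165:245,195:280];b=C["side"]["image"][155:235,200:285]
cv2.imwrite("pics/e.png",cv2.convertScaleAbs(cv2.resize(np.hstack([a,b]),None,fx=4.7,fy=4.7,interpolation=cv2.INTER_CUBIC),alpha=1.7))
E
```

```text
(no output)
```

View pics/e.png

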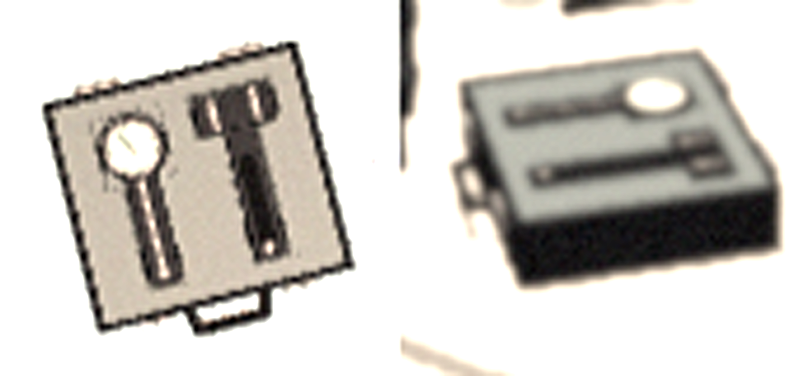

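Both tools sit flush and straight. In the top half the thermometer runs from (132,148) to (165,270) and the sharpener from (234,108) to (268,245). The side half shows neither tool standing proud of the insert, and the arm is clear.

```bash
python3 -c "
from rig import env
print(env.sign_off())"
```

```text
the job is handed in; nothing more can be done
None
```

The thermometer and sharpener are both pressed home, with the fingertip reading about 52 mm (2 mm above the insert) at each end; the arm never went near the tin, glass or bowl, and I handed the job in at about 17 s (no verdict was returned).

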